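# Lock the slab cutter's pivot pin with its spring cotter

### The job

The chocolate slab cutter's pivot pin has lost its lock. From the three pins on the rest rail take the spring cotter (the one with a straight leg and a wavy spring bow beside it), push its straight leg down through the cross hole near the free end of the pivot pin until the bow snaps round the pin and the cotter sits fully home and upright, then let go. Feel for the hole gently rather than forcing it, and leave the other two pins and the things on the counter where they are.

Things in the scene. Friction and masses are not known exactly. Their poses are not given: they have to be found in the camera images.
- cutter: Lever slab cutter, fixed to the counter; origin on the counter, z up. A level steel pivot pin runs along its y axis, carried by cheeks at y > +34 mm (tops at z = 126 mm); its free end sticks out to -y. Board, blade arm and handle lie at y > +40 mm, x = -70 to +235 mm, z below 126 mm. Nothing of it stands at y < +34 mm but the pin.
- pin_mid (a point): Point on the pivot pin's axis, 110 mm above the cutter's origin, axes as the cutter's. Pin 22 mm thick. Its vertical through hole, 8 mm square, is centred across the pin (x = 0), bevelled 2.5 mm on its x sides only. The pin floats lengthwise, unmeasured: the hole's centre is anywhere from y = -14 to +14 mm. The free end is 34 mm past the hole. The pin does not turn; sliding it takes over 25 N.
- cotter: Spring cotter, 70 g. Black grip block 34 x 22 x 34 mm (x, y, z), origin at its underside's centre. Grasp across the 22 mm, fingers closing along y, upper half best. A 6 mm leg, end tapered to 3.4 mm, runs along -z for 54 mm, with a 15 x 6 x 5 mm shoulder at its top. The 5 mm wire bow loops out of the block's +x side (to x = 29) and hangs beside the leg to z = -47 mm; either way round will do.
- cotter_tip (a point): End of the cotter's straight leg, 54 mm below its origin. Home: 34 mm below the pin's axis (the cotter's origin 20 mm above the axis); the shoulder stops it 4 mm lower. The bow meets the pin when this end is about 9 mm below the axis; it then takes a push of some 5 to 12 N for about 10 mm until it snaps over and draws itself down. The leg jams if pressed sideways in the hole.
- cotter_bow (a joint): How far the spring bow is sprung away from the leg, rad: about 0 at rest and again when it has snapped home, about 0.12 when it is widest over the pin.
- rail: Rest rail, fixed: two level bars side by side, 190 x 21 mm over all along its x axis, top 68 mm above the counter, on end posts, with a 9 mm gap between the bars for the pins' legs; foot plate 200 x 70 x 6 mm. Origin under its centre on the counter. The three pins' grips stand on it at x = -62, 0 and +62 mm in any order, their axes parallel to the rail's.
- straight_pin: Another pin on the rail, to be left there: round black knob 28 mm wide, 34 mm high, one straight leg and no bow. Origin at the centre of the knob's underside.
- fork_pin: Another pin on the rail, to be left there: low black grip block 34 x 22 x 18 mm, two parallel straight legs 18 mm apart, 45 mm long. Origin at the centre of the block's underside.
- jar: Closed jar of nuts, 64 mm wide, 85 mm high, upright on the counter; origin under its centre. A bystander.
- tablet: Loose chocolate tablet 90 x 60 x 12 mm lying on the counter; origin under its centre. A bystander.
There are look-alikes about, which are no part of the job. What is shaped like the cotter but blue or pink is not meant.

How it is judged:
By the outcome, as a careful person would: the job done as asked, in the order asked, and still so for the second after the job is handed in, with the robot touching nothing.
It also fails if it takes over 64 s, if anything falls off the work surface, if the arm or the gripper's body presses on something with over 40 N, if the wrist force passes 120 N, or if a joint passes its speed limit or range.

### The arm

A 6-joint arm with a two-finger parallel gripper is mounted at the origin on the work surface. World frame = base frame: x ahead of the robot, y to its left, z up, the work surface at z = 0. Lengths are in m, angles in degrees, forces in N, time in s.
With the tool pointing down it reaches from about 0.4 to 0.825 m from the base axis. Payload 7 kg.
Tool frame: the origin (TCP) lies at the very end of the fingers, on their centre line; the grasp point (between the pads) lies 19 mm behind it (ctrl.pinch_z is the distance from the TCP to the grasp point, in m); z points along the fingers, x is the direction in which the jaws open and shut, and the axes are right-handed (so a half turn about z gives the same grasp; the last joint's range is limited). The gripper opens to 88 mm and grips with 3 to 60 N. Pads are 19 mm wide; open, the fingers measure 130 mm over their backs; the gripper's body (78 mm by 193 mm) begins 47 mm behind the grasp point.
Start: joints at [-49.842, 20.546, 0.682, 0, -70.136, -16.507], TCP at [0.271, -0.618, 0.201] pointing down, gripper open.
Joint ranges: [-176.03, 176.03], [-82.01, 121.73], [-58.28, 71.71], [-173.87, 95.51], [-174.79, -0.11], [-173.66, 173.66]. Speed limits (degrees/s): [136.94, 136.94, 172.46, 180, 180, 180].

### API

Orientations are given as [roll, pitch, yaw] about the fixed x, y, z axes, in that order (R = Rz(yaw) Ry(pitch) Rx(roll)).
In Python, from plant import ctrl gives the robot as it stands.
- The arm moves only by the tool carry_out, never from a script. Its argument "increments" is a list of rows, each a list of 7 numbers: the turn, a rotation vector about the world's x, y, z in degrees, then the shift along the world's x, y, z in mm, then the closure, from 0 (fully open) to 1 (shut). In form: [[ax, ay, az, dx, dy, dz, grip], ...]. A call has 1 to 20 rows; each row is the pose to reach, as a shift and turn from the pose commanded when the call began; what a row does not reach only later rows make up. A row lasts 1/8 s, in which the tool goes at most 62.5 mm and 10.7 degrees, less where a joint would pass 70% of its speed; a pose out of reach is approached as far as the arm can. A call with a gripper value outside its range is refused whole. The fingers move at their own pace and stop on an object; the grip force is fixed at half the most. Time passes only in rows, so rows that repeat a pose let the fingers close. It gives the time, the measured TCP pose, the force and the opening at its end, in the units of the state.
- ctrl.get_obs(): the state, without advancing time (a new reading comes with each control period).
- ctrl.snapshot(name): name is "scene" or "top"; returns a dict with "pixels" (384x512x3 uint8, blue, green, red), "intrinsics" (3x3 intrinsics, pixels), "rvec" (rotation vector, rad) and "tvec" (3), from world to camera coordinates, as OpenCV has them. Camera axes: x right, y down, z forward; pixel columns grow to the right and rows downward; lengths in m; the calibration is good to about 2 mm. A picture is of the moment at which its call begins. There is no depth.
- ctrl.close_job(): hands the job in, once; it reports no verdict.
Trained networks look in a picture, given as the dict that the camera call returned (one of the last four; its "shot" number tells which), for a name from the list of things; names that differ only in an ending like _2 or _b are one class to them, and where a whole thing is asked for, a point or a joint stands for the part that bears it (a point fixed in the world has none). Each returns a list of dicts, best first, with "confidence" (0 to 1); they miss things now and then, are a little off and sometimes report something else, mostly with a low value. They report only what shows in the picture. A call takes as long as a camera call. They do not tell look-alikes from the thing itself.
- ctrl.search_frame(picture, label): "centre" ([x, y, z] in m, in world coordinates, good to about 4 mm: the middle of the surface that is visible of it).
- ctrl.outline_of(picture, label): "pixels" (384x512 bool, what is visible of it).
The state is a dict: "clock": time; "joint_pos": joint angles; "qvel": joint speeds; "tau": joint torques, N m; "tool_pos": TCP position; "orientation": TCP orientation; "force": force on the tool from outside, world axes, zero at the start; "moment": the same for the moment, N m; "opening": finger opening in m.
Only numpy, scipy, OpenCV 4.12 (cv2) and the standard library are available. Lean on these libraries where they do the work, as an engineer would, in place of code of your own. Each camera call takes 0.05 s, during which the arm holds its last target. There are 200 camera calls.

## Working session

There is one attempt and no reset: what is moved stays moved. The work goes in short steps, Python scripts to look and compute and a tool call to move; the robot and the scene stay as the last step left them, time stands still between calls to the robot, and variables do not carry over. Pictures are saved under pics/ and viewed, about 8 in all and at most 12, crops included, and the job is handed in when it is done.

Besides the shell and the picture viewer there is one more tool, called after "Request:" by a JSON object that holds its "op" and its "data", one argument or row to a line. carry_out: Moves the arm, as the interface text tells. Its arguments: {"type":"object","properties":{"increments":{"type":"array"}},"required":["increments"]}

```bash
mkdir -p pics; ls; cat > h.py <<'E'
import numpy as np, cv2
from plant import ctrl
def snap(n,f=None):
    p=ctrl.snapshot(n)
    if f: cv2.imwrite('pics/'+f,p['pixels'])
    return p
def proj(p,X):
    return cv2.projectPoints(np.float64(X).reshape(-1,1,3),p['rvec'],p['tvec'],p['intrinsics'],None)[0].reshape(-1,2)
def ray(p,uv):
    R=cv2.Rodrigues(p['rvec'])[0]; d=R.T@np.linalg.inv(p['intrinsics'])@np.r_[uv,1.]; c=-R.T@np.ravel(p['tvec']); return c,d
def onz(p,uv,z):
    c,d=ray(p,uv); return c+d*(z-c[2])/d[2]
E
python3 - <<'E'
from h import *
np.set_printoptions(precision=4,suppress=True)
for n in ('scene','top'):
    p=snap(n,n+'0.png'); print(n,ray(p,[256,192]))
    for l in ['cutter','cotter','rail','straight_pin','fork_pin','jar','tablet']:
        print(l,[(round(d['confidence'],2),np.round(d['centre'],3)) for d in ctrl.search_frame(p,l)])
print(ctrl.get_obs(),ctrl.pinch_z)
E
```

```text
pics
scene (array([ 1.3119, -0.1062,  0.7812]), array([-0.7514, -0.035 , -0.659 ]))
cutter [(0.65, array([0.576, 0.165, 0.022]))]
cotter [(0.74, array([ 0.345, -0.26 ,  0.015])), (0.56, array([ 0.553, -0.362,  0.018])), (0.53, array([ 0.567, -0.214,  0.102]))]
rail [(0.68, array([ 0.584, -0.203,  0.008]))]
straight_pin []
fork_pin []
jar [(0.71, array([ 0.721, -0.058,  0.08 ]))]
tablet [(0.89, array([ 0.568, -0.064,  0.01 ]))]
top (array([ 0.4505, -0.1485,  0.9562]), array([ 0.0695, -0.0103, -0.9976]))
cutter [(0.86, array([0.539, 0.173, 0.019]))]
cotter [(0.89, array([ 0.344, -0.264,  0.021])), (0.76, array([ 0.548, -0.362,  0.018])), (0.72, array([ 0.616, -0.438,  0.021])), (0.68, array([ 0.547, -0.22 ,  0.099]))]
rail [(0.59, array([ 0.541, -0.212,  0.008]))]
straight_pin [(0.5, array([ 0.606, -0.21 ,  0.101]))]
fork_pin [(0.55, array([ 0.485, -0.228,  0.084]))]
jar [(0.9, array([ 0.696, -0.06 ,  0.085]))]
tablet [(0.81, array([ 0.561, -0.061,  0.01 ]))]
{'clock': 0.8, 'joint_pos': array([-49.8413,  20.5477,   0.6832,   0.0016, -70.1375, -16.5105]), 'qvel': array([ 0.0326,  0.0342,  0.0266,  0.0261, -0.0965,  0.0069]), 'tau': array([  0.0004, -58.2282,  29.3292,   7.0019,   0.0126,  -0.0001]), 'tool_pos': array([ 0.2708, -0.6183,  0.2008]), 'orientation': array([-179.9979,   -0.0015,  113.6487]), 'force': array([ 0.4266, -0.0115,  0.0318]), 'moment': array([-0.0143,  0.0374,  0.048 ]), 'opening': 0.08802036503858755} 0.0188
```

View pics/scene0.png

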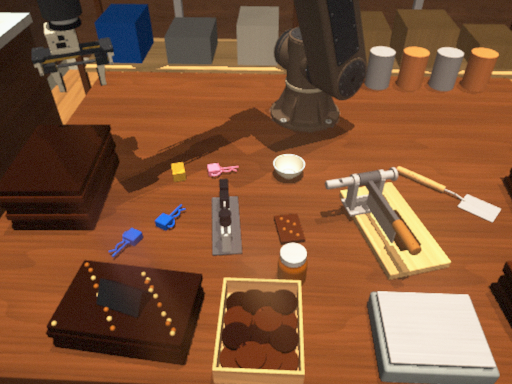

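View pics/top0.png

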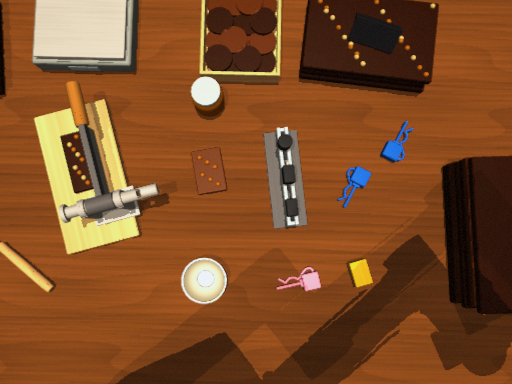

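The scene view shows the rail near (226,215), the cutter's pin with its free end near (333,183) and the jar at (292,260). In the top view the rail's three pins are at about (285,142), (288,174) and (291,207), and the pivot pin's free end is near (155,190). The blue and pink look-alikes lie on the counter.

```bash
python3 - <<'E'
from h import *
s=cv2.imread('pics/scene0.png'); t=cv2.imread('pics/top0.png')
def c(i,x,y,w,h): return cv2.resize(i[y:y+h,x:x+w],(400,300),interpolation=cv2.INTER_CUBIC)
a=np.hstack([c(s,190,170,80,60),c(s,320,160,80,60)]); b=np.hstack([c(t,230,120,120,90),c(t,90,165,80,60)])
cv2.imwrite('pics/crop.png',np.vstack([a,b]))
np.set_printoptions(precision=4,suppress=True)
p=snap('top')
for l in ['rail','cotter','straight_pin','fork_pin','cutter']:
    for d in ctrl.outline_of(p,l):
        m=d['pixels'].astype(np.uint8); n,_,st,ce=cv2.connectedComponentsWithStats(m)
        k=np.argwhere(m)[:,::-1].astype(np.float32); print(l,round(d['confidence'],2),m.sum(),k.mean(0),cv2.minAreaRect(k))
E
```

```text
rail 0.97 2720 [284.089  178.8724] ((284.47015380859375, 177.1430206298828), (99.95443725585938, 34.858158111572266), 83.36748504638672)
cotter 0.98 502 [395.0618 147.4044] ((398.2000732421875, 142.6000213623047), (22.360679626464844, 39.35479736328125), 26.56505012512207)
cotter 0.69 547 [304.5265 279.596 ] ((300.0, 278.5), (23.0, 42.0), 90.0)
cotter 0.62 501 [354.8643 180.9261] ((350.84613037109375, 184.7307586669922), (22.188007354736328, 41.87986755371094), 33.6900634765625)
cotter 0.54 224 [287.9598 174.0893] ((288.0, 173.0), (20.0, 12.0), 90.0)
straight_pin 0.77 173 [284.3526 142.1503] ((284.5, 142.5), (15.0, 13.0), 90.0)
fork_pin 0.7 220 [291.5636 206.7591] ((291.5304870605469, 206.7743682861328), (18.22120475769043, 12.147468566894531), 83.6598129272461)
cutter 0.71 11428 [ 88.8581 174.2056] ((97.14706420898438, 160.58822631835938), (167.5920867919922, 104.29031372070312), 75.96376037597656)
```

View pics/crop.png

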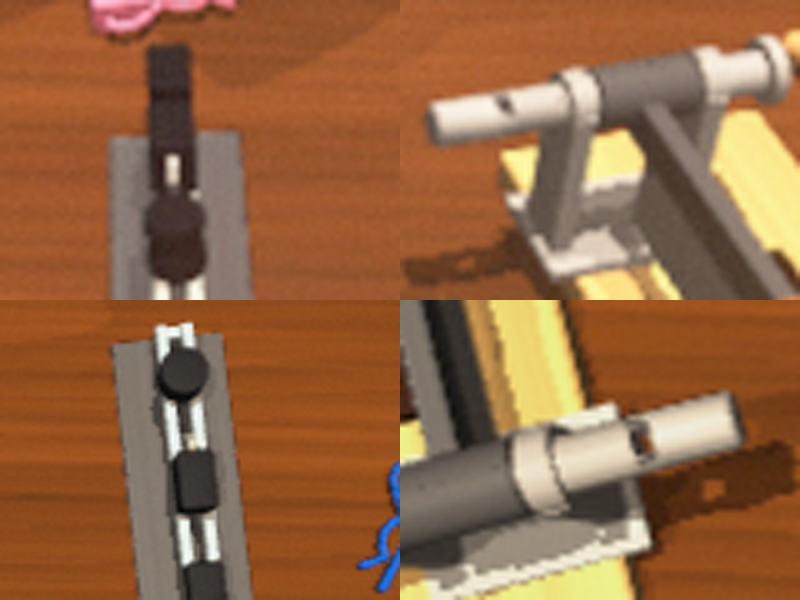

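The middle pin is the cotter: a squarish 34 mm block with its wire loop peeking out on the +x side at crop (190,440). The far one is the fork and the near one the knob. The hole shows at crop (642,440), which is full top-view pixel ≈(138.4,193).

```bash
python3 - <<'E'
from h import *
np.set_printoptions(precision=4,suppress=True)
p=snap('top'); q=snap('scene')
K=onz(p,[284.4,142.1],.1); C=onz(p,[288.2,174.0],.1); F=onz(p,[291.5,206.7],.084)
print('top K,C,F',K,C,F,'rail yaw',np.degrees(np.arctan2(*(K-F)[1::-1])), np.linalg.norm(K-F))
for d in ctrl.outline_of(q,'cotter'):
    k=np.argwhere(d['pixels'])[:,::-1]; print('scene cotter',d['confidence'],k.mean(0))
# pin: bright, unsaturated pixels near free end
def seg(p,x,y,w,h,f):
    im=p['pixels'][y:y+h,x:x+w]; hsv=cv2.cvtColor(im,cv2.COLOR_BGR2HSV)
    m=((hsv[...,1]<70)&(hsv[...,2]>110)).astype(np.uint8)
    for r in m: print(''.join('#' if v else '.' for v in r))
seg(p,112,180,52,26,0); print(); seg(q,322,166,40,26,0)
E
```

```text
top K,C,F [ 0.6048 -0.2084  0.1   ] [ 0.5451 -0.2165  0.1   ] [ 0.485 -0.225  0.084] rail yaw 7.895443617529521 0.12208003918628073
scene cotter 0.87 [127.9695 239.3198]
scene cotter 0.86 [166.5197 219.1063]
scene cotter 0.57 [218.1368 168.8333]
scene cotter 0.43 [224.3195 199.213 ]
....................................................
....................................................
....................................................
....................................................
.......................................#####........
...................................#########........
................#####..........#############........
.............#########......################........
..........############..#####################.......
........#####################################.......
...#####..################.##################.......
.#######....############....##################......
.#######.###############....##################......
########################.....#################......
#########################....################.......
#####################
[... 928 characters left out ...]
###
..............................##########
............................############
........................################
...................###################.#
............############################
.....###################################
....###############.###################.
....##################################..
....##################################..
.....##########################.######..
.....#####################......#####...
.....###############.............###....
.....#########..................####....
......##........................####....
................................####....
................................####....
................................###.....
```

```bash
python3 - <<'E'
from h import *
np.set_printoptions(precision=4,suppress=True)
p=snap('top'); q=snap('scene')
def axis(p,x0,x1,y0,y1,name):
    S=cv2.cvtColor(cv2.GaussianBlur(p['pixels'],(0,0),.6),cv2.COLOR_BGR2HSV)[...,1].astype(float)
    up=[];lo=[];xs=[]
    for x in range(x0,x1):
        col=S[y0:y1,x]; b=col<90
        i=np.flatnonzero(b)
        def cr(a,b_): return a+(col[a]-90)/(col[a]-col[b_])*(b_-a)
        if len(i)==0 or i[0]==0 or i[-1]==len(col)-1: continue
        up.append(y0+cr(i[0]-1,i[0])); lo.append(y0+cr(i[-1]+1,i[-1])); xs.append(x)
    xs=np.array(xs);up=np.array(up);lo=np.array(lo)
    print(name,xs[:1],xs[-1:]);print(up,lo)
    f=[np.polyfit(xs,v,1) for v in (up,lo,(up+lo)/2)]; print(f); return f[2]
a=axis(p,143,155,176,206,'top')
P=[onz(p,[x,np.polyval(a,x)],.11) for x in (138.4,156)]
print(P,'y-axis yaw', np.degrees(np.arctan2(*(P[0]-P[1])[1::-1])))
A,B=onz(p,[156,189.6],.11),onz(p,[66,212.7],.11); print('long',A,B,np.degrees(np.arctan2(*(B-A)[1::-1])))
b=axis(q,329,340,168,200,'scene')
c,d=ray(q,[342,np.polyval(b,342)]);print(c,d)
for y0,y1,x0,x1,pp in((186,202,128,150,p),(174,192,326,352,q)):
    print(cv2.cvtColor(pp['pixels'],cv2.COLOR_BGR2GRAY)[y0:y1,x0:x1])
print('hole top view at .121',onz(p,[138.4,193],.121))
im=np.hstack([cv2.resize(pp['pixels'][y:y+h,x:x+w],(400,300),interpolation=cv2.INTER_NEAREST) for pp,x,y,w,h in((p,120,175,40,30),(q,324,168,32,24))]);cv2.imwrite('pics/c2.png',im)
E
```

```text
top [143] [154]
[185.9255 185.8182 185.6806 185.3878 184.9149 184.7765 184.6    184.2093
 183.8925 183.7738 183.6364 183.413 ] [197.4516 197.28   197.075  196.6531 196.4516 196.2727 196.0988 195.6731
 195.4407 195.1948 195.013  194.6596]
[array([ -0.2461, 221.218 ]), array([ -0.2547, 233.9305]), array([ -0.2504, 227.5742])]
[array([0.5031, 0.0581, 0.11  ]), array([0.5119, 0.0262, 0.11  ])] y-axis yaw 105.41825514111859
long [0.5099 0.0261 0.11  ] [0.464  0.1886 0.11  ] 105.7551381232361
scene [329] [339]
[179.5882 179.4603 179.2857 178.9595 178.8205 178.7368 178.6143 178.4769
 178.3559 178.2449 178.0952] [188.2273 188.     187.7436 187.6458 187.5263 187.45   187.3276 187.0536
 186.881  186.8409 186.6304]
[array([ -0.1481, 228.2395]), array([ -0.1508, 237.7718]), array([ -0.1495, 233.0057])]
[ 1.3119 -0.1062  0.7812] [-0.776   0.1617 -0.6425]
[[142 175 223 226 211 124  78  77  79  79  89  87  83  80 113 150 166 160
  171 183 190 196]
 [225 227 232 232 218 133  76  73  55  79 103 132 153 165 173 182 192 199
  205 208 212 215]
 [232 232 233 232 220 145  63 105 142 142 170 198 192 201 20
[... 2550 characters left out ...]

 [ 83 111 154 172 167 161 156 150 149 144 144 137 133 125 115 107 106 103
   97  97 106 104  91  84  84  82]
 [ 91 101 124 130 129 123 122 113 119 121 114 109 110 109 111 108 105 106
  106 106 114 105  89  82  82  83]
 [ 90  91 105 109 105 104 101 106 110 111 106 103 104 109 107 109 109 109
  111 109 110 103  90  83  84  89]
 [106 108 107 107 109 107 105 107 110 109 107 108 104 109 109 108 109 126
  148 169 179 144  87  87  86  85]
 [111 113 112 113 113 114 114 112 113 114 111 113 115 115 163 210 215 217
  222 226 224 173  82  83  83  88]
 [114 117 110 111 115 116 114 114 114 111 113 115 115 111 181 232 237 239
  238 236 226 159  82  85  84  87]]
hole top view at .121 [0.5022 0.0554 0.121 ]
```

View pics/c2.png

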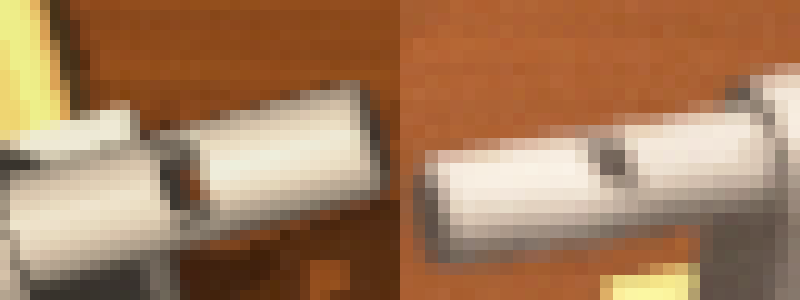

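```bash
python3 - <<'E'
from h import *
np.set_printoptions(precision=4,suppress=True)
p=snap('top'); q=snap('scene')
def tri(a,b):
    (c1,d1),(c2,d2)=ray(p,a),ray(q,b); t=np.linalg.lstsq(np.c_[d1,-d2],c2-c1,rcond=None)[0]
    A,B=c1+t[0]*d1,c2+t[1]*d2; return (A+B)/2,np.linalg.norm(A-B)*1000
print('hole tri',tri([137.9,193.],[340.3,180.]))
print('top z.12',onz(p,[137.9,193],.12),'scene z.12',onz(q,[340.3,180.],.12))
# intersect scene axis line with z=.11
s=np.array([-.1495,233.0057]); A=onz(q,[330,np.polyval(s,330)],.11);B=onz(q,[339,np.polyval(s,339)],.11);print('scene axis z.11',A,B)
# cotter block corners check
x,y,yaw=.545,-.2165,np.radians(7.9);R=np.array([[np.cos(yaw),-np.sin(yaw)],[np.sin(yaw),np.cos(yaw)]])
c=np.array([[17,11],[17,-11],[-17,-11],[-17,11]])/1e3@R.T+[x,y]; c=np.c_[c,[.102]*4]
print(proj(p,c),proj(q,c))
im=np.hstack([cv2.resize(pp['pixels'][b:b+60,a:a+80],(400,300),interpolation=cv2.INTER_CUBIC) for pp,a,b in((p,250,145),(q,185,170))])
for (pp,a,b,o) in((p,250,145,0),(q,185,170,400)):
    cv2.polylines(im,[np.int32((proj(pp,c)-[a,b]+.5)*5+[o,0])],True,(0,255,0),1)
cv2.imwrite('pics/c3.png',im)
E
```

```text
hole tri (array([0.5025, 0.0575, 0.1168]), np.float64(0.31875228270454836))
top z.12 [0.5023 0.0566 0.12  ] scene z.12 [0.5063 0.0569 0.12  ]
scene axis z.11 [0.509  0.0334 0.11  ] [0.503  0.0554 0.11  ]
[[281.3242 165.5574]
 [293.0653 164.2008]
 [295.2954 182.2938]
 [283.525  183.6599]] [[229.4355 197.7342]
 [219.9961 198.3377]
 [219.5555 188.8441]
 [228.7635 188.2684]]
```

View pics/c3.png

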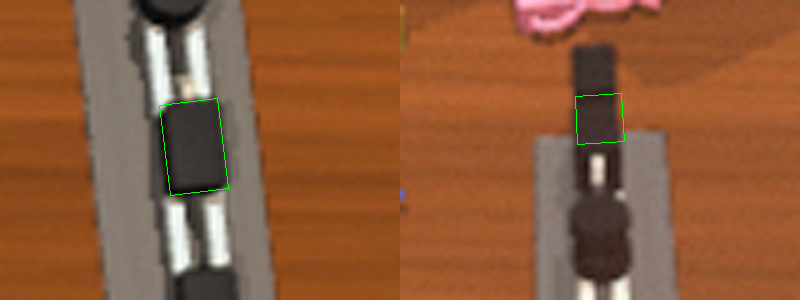

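Request:
{"op": "carry_out", "data": {
  "increments": [
    [0, 0, 0, 0, 0, 40, 0],
    [0, 0, -3, 40, 55, 50, 0],
    [0, 0, -6, 75, 110, 50, 0],
    [0, 0, -9, 110, 160, 50, 0],
    [0, 0, -12, 145, 210, 50, 0],
    [0, 0, -15.7, 180, 260, 40, 0],
    [0, 0, -15.7, 215, 310, 30, 0],
    [0, 0, -15.7, 250, 360, 20, 0],
    [0, 0, -15.7, 274, 402, 10, 0],
    [0, 0, -15.7, 274, 402, 0, 0],
    [0, 0, -15.7, 274, 402, 0, 0]
  ]
}}

```text
clock: 2.82
tool_pos: [0.5442, -0.216, 0.2]
orientation: [-179.9, -0.0, 98.0]
force: [0.5, 0.7, 0.0]
opening: 0.0879
```

The outline fits the middle block in both views, within about 1 px in the scene view. Descending, gripping and lifting.

Request:
{"op": "carry_out", "data": {
  "increments": [
    [0, 0, 0, 1, -0.5, -50, 0],
    [0, 0, 0, 1, -0.5, -90, 0],
    [0, 0, 0, 1, -0.5, -115, 0],
    [0, 0, 0, 1, -0.5, -126, 0],
    [0, 0, 0, 1, -0.5, -126, 0],
    [0, 0, 0, 1, -0.5, -126, 0.5],
    [0, 0, 0, 1, -0.5, -126, 1],
    [0, 0, 0, 1, -0.5, -126, 1],
    [0, 0, 0, 1, -0.5, -126, 1],
    [0, 0, 0, 1, -0.5, -126, 1],
    [0, 0, 0, 1, -0.5, -126, 1],
    [0, 0, 0, 1, -0.5, -126, 1]
  ]
}}

```text
clock: 4.32
tool_pos: [0.5457, -0.2168, 0.0747]
orientation: [-180.0, 0.0, 98.0]
force: [-0.1, 0.2, -0.1]
opening: 0.0231
```

Request:
{"op": "carry_out", "data": {
  "increments": [
    [0, 0, 0, 0, 0, 15, 1],
    [0, 0, 0, 0, 0, 40, 1],
    [0, 0, 0, 0, 0, 80, 1],
    [0, 0, 0, 0, 0, 115, 1],
    [0, 0, 1, -2, 15, 130, 1],
    [0, 0, 2, -8, 50, 130, 1],
    [0, 0, 3, -14, 90, 130, 1],
    [0, 0, 4, -20, 130, 130, 1],
    [0, 0, 5, -26, 170, 130, 1],
    [0, 0, 6, -32, 210, 130, 1],
    [0, 0, 7, -38, 245, 130, 1],
    [0, 0, 7.5, -41, 265, 130, 1],
    [0, 0, 7.5, -42.5, 274, 130, 1],
    [0, 0, 7.5, -42.5, 274, 130, 1],
    [0, 0, 7.5, -42.5, 274, 130, 1]
  ]
}}

```text
clock: 6.2
tool_pos: [0.5032, 0.0567, 0.2047]
orientation: [-180.0, 0.0, 105.4]
force: [-0.0, -0.4, -0.5]
opening: 0.0202
```

```bash
python3 - <<'E'
from h import *
np.set_printoptions(precision=4,suppress=True)
p=snap('top'); q=snap('scene'); o=ctrl.get_obs(); T=o['tool_pos'];print(T,o['orientation'],o['force'],o['opening'])
im=np.hstack([cv2.resize(pp['pixels'][b:b+h,a:a+w],(400,600),interpolation=cv2.INTER_CUBIC) for pp,a,b,w,h in((p,95,140,80,120),(q,305,100,80,120))])
tip=T-[0,0,.0607]
for pp,a,b,o in((p,95,140,0),(q,305,100,400)):
    for X,c in((tip,(0,255,0)),([.503,.057,.121],(255,0,255))):
        cv2.circle(im,tuple(int(v) for v in (proj(pp,X)[0]-[a,b]+.5)*5+[o,0]),3,c,-1)
cv2.imwrite('pics/c4.png',im)
E
```

```text
[0.5033 0.0565 0.2047] [-179.9908    0.0043  105.3963] [-0.544   0.3632 -1.3513] 0.0199373463024663
```

View pics/c4.png

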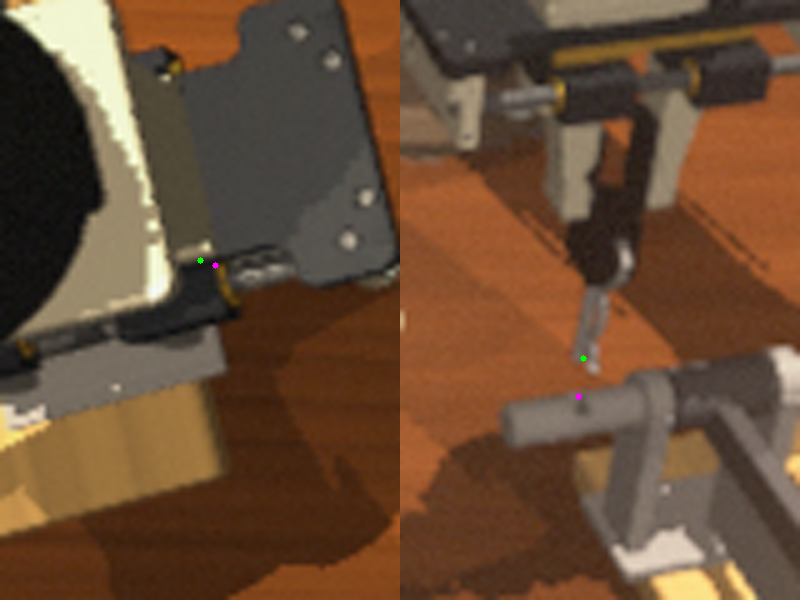

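The left panel is covered by the gripper. The right one shows the cotter in the fingers, with its tip near (587,362), over the hole at (585,405). I need a closer crop with the block model overlaid.

```bash
cat >> h.py <<'E'
def box(T,yaw,lo,hi,off=(0,0,0)):
    c=np.array([[x,y,z] for z in (lo[2],hi[2]) for x,y in((lo[0],lo[1]),(hi[0],lo[1]),(hi[0],hi[1]),(lo[0],hi[1]))])/1e3
    return c@cv2.Rodrigues(np.array([0,0,np.radians(yaw)]))[0].T+T
def draw(im,p,a,b,s,X,col):
    q=np.int32((proj(p,X)-[a,b]+.5)*s)
    for k in (q[:4],q[4:]): cv2.polylines(im,[k],True,col,1)
    for i in range(4): cv2.line(im,tuple(map(int,q[i])),tuple(map(int,q[i+4])),col,1)
E
python3 - <<'E'
from h import *
q=snap('scene'); T=ctrl.get_obs()['tool_pos']
a,b,w,h,s=320,115,50,75,8
im=cv2.resize(q['pixels'][b:b+h,a:a+w],(w*s,h*s),interpolation=cv2.INTER_CUBIC)
im=np.clip(im.astype(float)*1.4,0,255).astype(np.uint8);raw=im.copy()
O=T-[0,0,.0067]
draw(im,q,a,b,s,box(O,15.4,(-17,-11,0),(17,11,34)),(0,255,0))
draw(im,q,a,b,s,box(O,15.4,(-3,-3,-54),(3,3,0)),(255,255,0))
draw(im,q,a,b,s,box(np.array([.503,.057,.11]),15.4,(-4,-4,0),(4,4,11)),(255,0,255))
cv2.imwrite('pics/c5.png',np.hstack([raw,im]))
E
```

```text
(no output)
```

View pics/c5.png

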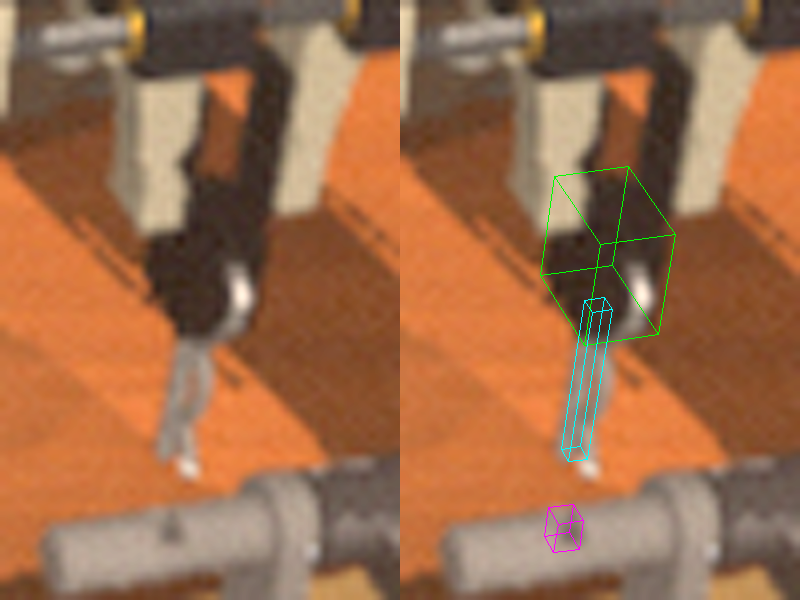

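The cotter is held upright with the bow on the camera side. In the scene view the hole looks a pixel to the right of the leg's line, so I lower to just above the pin and compare from near.

Request:
{"op": "carry_out", "data": {
  "increments": [
    [0, 0, 0, 0, 0, -8, 1],
    [0, 0, 0, 0, 0, -16, 1],
    [0, 0, 0, 0, 0, -18, 1],
    [0, 0, 0, 0, 0, -18, 1],
    [0, 0, 0, 0, 0, -18, 1]
  ]
}}

```text
clock: 6.98
tool_pos: [0.5034, 0.0573, 0.1869]
orientation: [180.0, 0.0, 105.5]
force: [-1.4, -0.3, -0.2]
opening: 0.0201
```

```bash
python3 - <<'E'
from h import *
q=snap('scene'); o=ctrl.get_obs();T=o['tool_pos'];print(T,o['force'])
a,b,w,h,s=325,145,40,48,10
im=cv2.resize(q['pixels'][b:b+h,a:a+w],(w*s,h*s),interpolation=cv2.INTER_CUBIC)
im=np.clip(im.astype(float)*1.6,0,255).astype(np.uint8);raw=im.copy()
O=T-[0,0,.0067]
draw(im,q,a,b,s,box(O,15.4,(-1.7,-1.7,-54),(1.7,1.7,-48)),(0,255,0))
draw(im,q,a,b,s,box(O,15.4,(-3,-3,-48),(3,3,0)),(255,255,0))
draw(im,q,a,b,s,box(np.array([.503,.057,.11]),15.4,(-4,-4,0),(4,4,11)),(255,0,255))
cv2.imwrite('pics/c6.png',np.hstack([raw,im]))
E
```

```text
[0.50341276 0.05729621 0.18697114] [-0.60281075 -0.08703283 -1.08870458]
```

View pics/c6.png

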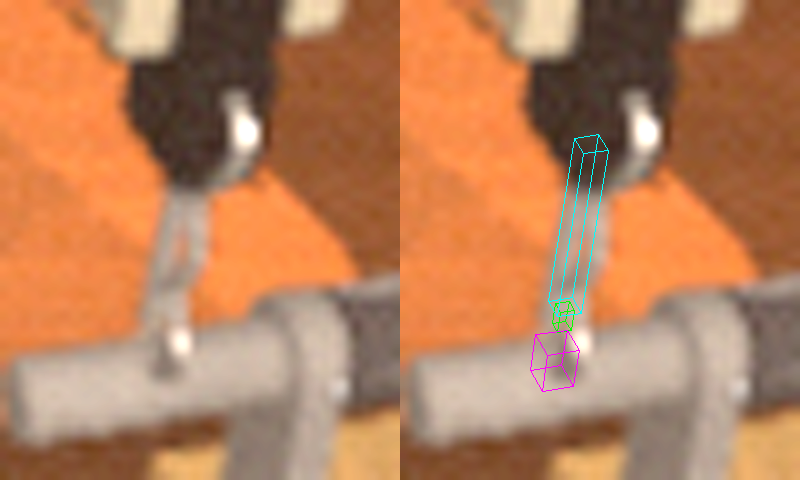

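The hole and leg are within about 2 mm of each other, with the hole slightly towards +y along the pin. I shift 1.2 mm that way and feel downward gently.

Request:
{"op": "carry_out", "data": {
  "increments": [
    [0, 0, 0, -0.3, 1.2, 0, 1],
    [0, 0, 0, -0.3, 1.2, -2, 1],
    [0, 0, 0, -0.3, 1.2, -4, 1],
    [0, 0, 0, -0.3, 1.2, -6, 1],
    [0, 0, 0, -0.3, 1.2, -7, 1],
    [0, 0, 0, -0.3, 1.2, -7, 1]
  ]
}}

```text
clock: 7.78
tool_pos: [0.5029, 0.0584, 0.1796]
orientation: [-180.0, 0.0, 105.4]
force: [0.4, 0.7, -1.9]
opening: 0.0202
```

Request:
{"op": "carry_out", "data": {
  "increments": [
    [0, 0, 0, 0, 0, -1.5, 1],
    [0, 0, 0, 0, 0, -3, 1],
    [0, 0, 0, 0, 0, -4, 1],
    [0, 0, 0, 0, 0, -4, 1]
  ]
}}

```text
clock: 8.28
tool_pos: [0.5029, 0.0584, 0.1756]
orientation: [-180.0, 0.0, 105.5]
force: [-0.1, -1.0, 0.0]
opening: 0.02
```

The tip is 6 mm below the pin's top with no force, so it is in the hole.

Request:
{"op": "carry_out", "data": {
  "increments": [
    [0, 0, 0, 0, 0, -1.5, 1],
    [0, 0, 0, 0, 0, -3, 1],
    [0, 0, 0, 0, 0, -4, 1],
    [0, 0, 0, 0, 0, -4, 1],
    [0, 0, 0, 0, 0, -4, 1]
  ]
}}

```text
clock: 8.9
tool_pos: [0.503, 0.0584, 0.1718]
orientation: [180.0, 0.0, 105.5]
force: [0.5, -0.5, -1.8]
opening: 0.0202
```

Request:
{"op": "carry_out", "data": {
  "increments": [
    [0, 0, 0, 0, 0, -1.5, 1],
    [0, 0, 0, 0, 0, -3, 1],
    [0, 0, 0, 0, 0, -5, 1],
    [0, 0, 0, 0, 0, -5, 1],
    [0, 0, 0, 0, 0, -5, 1]
  ]
}}

```text
clock: 9.52
tool_pos: [0.503, 0.0584, 0.1668]
orientation: [-180.0, 0.0, 105.5]
force: [-0.8, 0.1, -1.0]
opening: 0.0208
```

```bash
python3 -c "
from plant import ctrl
for i in range(4): ctrl.snapshot('top'); o=ctrl.get_obs(); print(o['force'].round(1),o['moment'].round(2),o['tool_pos'].round(4))"
```

```text
[-0.2  0.1 -0.8] [0.01 0.06 0.05] [0.503  0.0584 0.1668]
[-0.1 -0.  -0.7] [-0.03 -0.02  0.03] [0.503  0.0584 0.1668]
[-0.5  0.3 -0.2] [ 0.01 -0.01  0.01] [0.503  0.0584 0.1668]
[ 0.5  0.6 -1.4] [-0.06  0.04 -0.05] [0.503  0.0584 0.1668]
```

Request:
{"op": "carry_out", "data": {
  "increments": [
    [0, 0, 0, 0, 0, -2, 1],
    [0, 0, 0, 0, 0, -4, 1],
    [0, 0, 0, 0, 0, -6, 1],
    [0, 0, 0, 0, 0, -8, 1],
    [0, 0, 0, 0, 0, -8, 1]
  ]
}}

```text
clock: 10.35
tool_pos: [0.5035, 0.0585, 0.1593]
orientation: [179.9, 0.0, 105.5]
force: [-0.5, -0.2, 4.6]
opening: 0.0206
```

The bow has met the pin, at about +5 N. Pushing on steadily.

Request:
{"op": "carry_out", "data": {
  "increments": [
    [0, 0, 0, 0, 0, -1.5, 1],
    [0, 0, 0, 0, 0, -3, 1],
    [0, 0, 0, 0, 0, -4.5, 1],
    [0, 0, 0, 0, 0, -6, 1],
    [0, 0, 0, 0, 0, -6, 1]
  ]
}}

```text
clock: 10.98
tool_pos: [0.5032, 0.0585, 0.153]
orientation: [180.0, 0.0, 105.5]
force: [0.0, 0.4, 2.9]
opening: 0.0203
```

Request:
{"op": "carry_out", "data": {
  "increments": [
    [0, 0, 0, 0, 0, -2, 1],
    [0, 0, 0, 0, 0, -4, 1],
    [0, 0, 0, 0, 0, -6, 1],
    [0, 0, 0, 0, 0, -8, 1],
    [0, 0, 0, 0, 0, -8, 1]
  ]
}}

```text
clock: 11.6
tool_pos: [0.5023, 0.0583, 0.1439]
orientation: [-179.9, -0.0, 105.4]
force: [0.3, 1.0, -2.9]
opening: 0.0201
```

```bash
python3 - <<'E'
from h import *
q=snap('scene'); o=ctrl.get_obs();T=o['tool_pos'];print(T,o['force'])
a,b,w,h,s=325,140,50,60,8
im=cv2.resize(q['pixels'][b:b+h,a:a+w],(w*s,h*s),interpolation=cv2.INTER_CUBIC)
im=np.clip(im.astype(float)*1.6,0,255).astype(np.uint8);raw=im.copy()
draw(im,q,a,b,s,box(T-[0,0,.0067],15.5,(-17,-11,0),(17,11,34)),(0,255,0))
draw(im,q,a,b,s,box(T-[0,0,.0067],15.5,(-3,-3,-54),(3,3,0)),(255,255,0))
cv2.imwrite('pics/c7.png',np.hstack([raw,im]))
E
```

```text
[0.50233793 0.05830572 0.14388426] [ 1.03685661  1.05253677 -3.48592072]
```

View pics/c7.png

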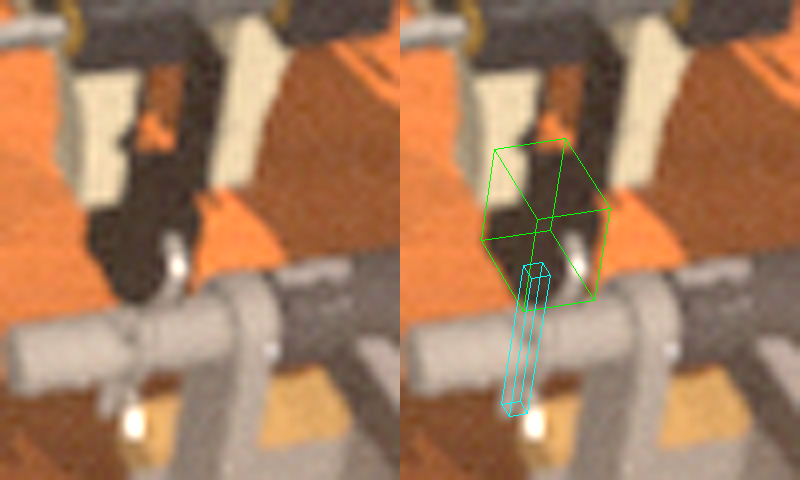

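The bow is over the pin and the force has reversed, so it now draws itself down. Finishing the last 7 mm.

Request:
{"op": "carry_out", "data": {
  "increments": [
    [0, 0, 0, 0, 0, -2, 1],
    [0, 0, 0, 0, 0, -4, 1],
    [0, 0, 0, 0, 0, -6, 1],
    [0, 0, 0, 0, 0, -7, 1],
    [0, 0, 0, 0, 0, -7, 1],
    [0, 0, 0, 0, 0, -7, 1]
  ]
}}

```text
clock: 12.4
tool_pos: [0.503, 0.0584, 0.1378]
orientation: [180.0, -0.0, 105.4]
force: [-0.1, -0.8, -0.3]
opening: 0.0203
```

Request:
{"op": "carry_out", "data": {
  "increments": [
    [0, 0, 0, 0, 0, -1, 1],
    [0, 0, 0, 0, 0, -1, 1],
    [0, 0, 0, 0, 0, -1, 0.6],
    [0, 0, 0, 0, 0, -1, 0],
    [0, 0, 0, 0, 0, -1, 0],
    [0, 0, 0, 0, 0, -1, 0],
    [0, 0, 0, 0, 0, -1, 0],
    [0, 0, 0, 0, 0, 20, 0],
    [0, 0, 0, 0, 0, 60, 0],
    [0, 0, 0, 0, -40, 90, 0],
    [0, 0, 0, -10, -95, 110, 0],
    [0, 0, 0, -20, -150, 120, 0],
    [0, 0, 0, -20, -200, 120, 0],
    [0, 0, 0, -20, -250, 120, 0],
    [0, 0, 0, -20, -250, 120, 0]
  ]
}}

```text
clock: 14.28
tool_pos: [0.4824, -0.1943, 0.2574]
orientation: [-180.0, 0.0, 105.2]
force: [0.1, 0.3, -0.6]
opening: 0.0878
```

```bash
python3 - <<'E'
from h import *
p=snap('top');q=snap('scene'); o=ctrl.get_obs();print(o['tool_pos'],o['force'],o['clock'])
H=np.array([.503,.0584,.110])
out=[]
for pp,a,b in((p,110,165),(q,320,140)):
    w,h,s=50,60,8
    im=cv2.resize(pp['pixels'][b:b+h,a:a+w],(w*s,h*s),interpolation=cv2.INTER_CUBIC)
    im=np.clip(im.astype(float)*1.3,0,255).astype(np.uint8)
    draw(im,pp,a,b,s,box(H,15.5,(-17,-11,20),(17,11,54)),(0,255,0)); out.append(im)
cv2.imwrite('pics/c8.png',np.hstack(out))
for l in('cotter','straight_pin','fork_pin','jar','tablet'):
    print(l,[(round(d['confidence'],2),np.round(d['centre'],3)) for d in ctrl.search_frame(p,l)])
E
```

```text
[ 0.48267483 -0.19199523  0.25748147] [0.56355982 0.2521031  0.30813266] 14.375
cotter [(0.96, array([ 0.344, -0.262,  0.021]))]
straight_pin []
fork_pin []
jar []
tablet []
```

View pics/c8.png

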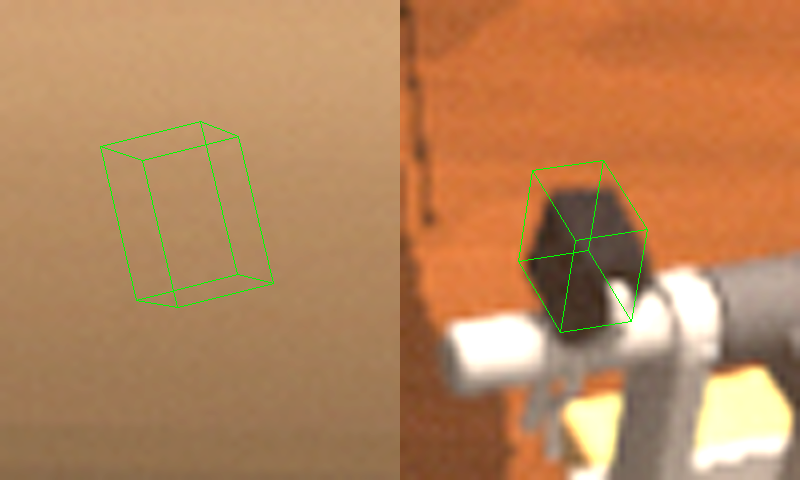

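The right panel shows the grip block seated on the pin, a little below my model. The left panel is blocked by the arm, so I move clear and check tilt and depth in both views.

Request:
{"op": "carry_out", "data": {
  "increments": [
    [0, 0, 0, -25, -55, 0, 0],
    [0, 0, 0, -50, -110, 0, 0],
    [0, 0, 0, -75, -165, 0, 0],
    [0, 0, 0, -100, -220, 0, 0],
    [0, 0, 0, -125, -275, 0, 0],
    [0, 0, 0, -150, -330, 0, 0],
    [0, 0, 0, -175, -385, 0, 0],
    [0, 0, 0, -200, -420, 0, 0],
    [0, 0, 0, -200, -420, 0, 0]
  ]
}}

```text
clock: 15.75
tool_pos: [0.2816, -0.6131, 0.2566]
orientation: [-179.9, -0.1, 105.3]
force: [-0.1, 0.6, -0.7]
opening: 0.0877
```

```bash
python3 - <<'E'
from h import *
p=snap('top');q=snap('scene'); o=ctrl.get_obs();print(o['tool_pos'],o['clock'])
H=np.array([.503,.0584,.110]); pin=H
out=[]
for pp,a,b in((p,112,160),(q,320,145)):
    w,h,s=50,50,8
    im=cv2.resize(pp['pixels'][b:b+h,a:a+w],(w*s,h*s),interpolation=cv2.INTER_CUBIC)
    raw=im.copy()
    draw(im,pp,a,b,s,box(H,15.5,(-17,-11,20),(17,11,54)),(0,255,0))
    draw(im,pp,a,b,s,box(H,15.5,(-11,-34,-11),(11,12,11)),(255,0,255)); out.append((raw,im))
big=np.vstack([np.hstack(r) for r in out]); cv2.imwrite('pics/c9.png',cv2.resize(big,(600,600),interpolation=cv2.INTER_AREA))
for pp in (p,q):
  for l in('cotter','straight_pin','fork_pin','jar','tablet','rail'):
    print(l,[(round(d['confidence'],2),np.round(d['centre'],3)) for d in ctrl.search_frame(pp,l)])
E
```

```text
[ 0.28327801 -0.61127584  0.2573036 ] 15.85
cotter [(0.79, array([ 0.346, -0.263,  0.019])), (0.78, array([0.508, 0.054, 0.156])), (0.67, array([ 0.548, -0.363,  0.016])), (0.64, array([ 0.617, -0.44 ,  0.02 ])), (0.55, array([ 0.698, -0.059,  0.082]))]
straight_pin [(0.62, array([ 0.606, -0.21 ,  0.1  ]))]
fork_pin [(0.75, array([ 0.697, -0.059,  0.084])), (0.67, array([ 0.487, -0.226,  0.085]))]
jar [(0.92, array([ 0.695, -0.057,  0.086]))]
tablet [(0.92, array([ 0.56 , -0.06 ,  0.009]))]
rail [(0.66, array([ 0.545, -0.214,  0.008]))]
cotter [(0.83, array([0.518, 0.058, 0.152])), (0.67, array([ 0.551, -0.359,  0.017])), (0.61, array([ 0.625, -0.443,  0.013])), (0.54, array([ 0.344, -0.262,  0.016]))]
straight_pin [(0.72, array([ 0.615, -0.209,  0.096]))]
fork_pin [(0.65, array([ 0.495, -0.222,  0.086]))]
jar [(0.59, array([ 0.722, -0.057,  0.075])), (0.25, array([ 0.573, -0.207,  0.009]))]
tablet [(0.61, array([ 0.57, -0.06,  0.01])), (0.41, array([ 0.619, -0.209,  0.096]))]
rail [(0.56, array([ 0.574, -0.208,  0.01 ])), (0.5, array([ 0.721, -0.056,  0.074]))]
```

View pics/c9.png

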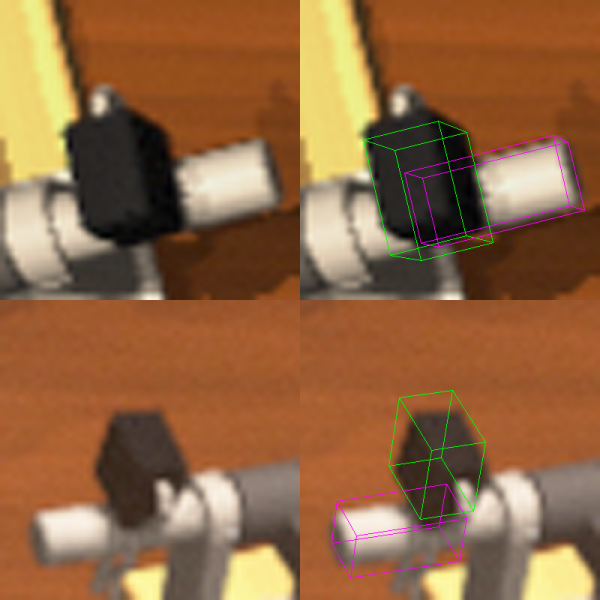

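Both views show the cotter through the pin, but the block leans a little towards the bow (+x) side. I fit its pose to the dark silhouette in both views.

```bash
cat > fit.py <<'E'
from h import *
from scipy.optimize import differential_evolution
from scipy.spatial.transform import Rotation as Ro
def fit(p,q):
    H=np.array([.503,.0584,.110]); V=[]
    for pp,a,b,w,h in((p,112,168,35,36),(q,330,158,30,34)):
        g=cv2.cvtColor(pp['pixels'],cv2.COLOR_BGR2GRAY)[b:b+h,a:a+w]; hsv=cv2.cvtColor(pp['pixels'],cv2.COLOR_BGR2HSV)[b:b+h,a:a+w]
        m=(g<66).astype(np.uint8); n,l,st,_=cv2.connectedComponentsWithStats(m)
        k=1+np.argmax(st[1:,4]); V.append((pp,a,b,cv2.resize((l==k).astype(np.float32),None,fx=4,fy=4,interpolation=cv2.INTER_LINEAR)))
    c=np.array([[x,y,z] for x in(-17,17) for y in(-11,11) for z in(20,54)])/1e3
    def sil(v,i):
        X=Ro.from_euler('z',15.5,degrees=True).apply(Ro.from_euler('xy',v[3:5],degrees=True).apply(c)+np.array(v[:3])/1e3)+H
        pp,a,b,m=V[i]; u=(proj(pp,X)-[a,b]+.5)*4-.5
        s=np.zeros(m.shape,np.uint8); cv2.fillConvexPoly(s,cv2.convexHull(np.int32(np.round(u))),1); return s
    cost=lambda v: sum(np.abs(sil(v,i)-V[i][3]).sum()/V[i][3].sum() for i in(0,1))+.0*np.sum(v)
    for s in range(2):
        r=differential_evolution(cost,[(-6,6),(-6,6),(-8,12),(-12,12),(-12,12)],seed=s,maxiter=60,popsize=12)
        print('dx dy dz tiltx tilty',r.x.round(1),round(r.fun,3))
    r0=cost([0,0,0,0,0]);print('upright cost',round(r0,3))
    return r.x,V,sil
E
python3 - <<'E'
from fit import *
p=snap('top');q=snap('scene'); v,V,sil=fit(p,q)
o=[]
for i in(0,1):
    m=V[i][3]; s=sil(v,i); im=np.dstack([m*255,s*255,0*m]).astype(np.uint8); o.append(cv2.resize(im,(400,400)))
cv2.imwrite('pics/f.png',np.hstack(o))
E
```

```text
dx dy dz tiltx tilty [-4.6  4.3 -6.   4.2 11.3] 0.598
dx dy dz tiltx tilty [-5.   4.6 -5.3  4.7 11.8] 0.603
upright cost 0.834
```

```bash
python3 - <<'E'
from h import *
p=snap('top');q=snap('scene')
for pp,a,b,w,h in((p,116,170,34,36),(q,330,158,30,34)):
    g=cv2.cvtColor(pp['pixels'],cv2.COLOR_BGR2GRAY)[b:b+h,a:a+w]
    print(a,b)
    for r in g: print(''.join('#' if v<35 else '+' if v<50 else '-' if v<66 else ':' if v<85 else '.' for v in r))
E
```

```text
116 170
.......:-:........................
........--........................
........--........................
........-::.......................
........:--.......................
.........--....:..................
.........-:...:::.................
.........--...:--:................
.........:-...:+++-:..............
.........:+-.-+++##+-.............
........:++++++++####+:...........
.......-+++++++++######-..........
.......+++++++++++######:.........
.......+++++++++++######-.........
.......+++++++++++######-:.....::.
.......:++++++++++######-...::....
........++++++++++#######-........
........++++++++++#######-........
........+++++++++++######.........
........#++++++++++######.........
....:...:++++++++++######:........
....-----+++++++++++#####+........
....:...:++++++++++#######........
.........+++++++++++######........
.........+++++++++++######:.......
.........:+++++++##+######-.......
..........++++++##########+.......
..........#################::::--+
...........###############--++++++
............+##########+-::::+++--
...............####+-++++---++++--
.......
[... 529 characters left out ...]
-------:..........
......:++++---------..........
......-+++++--------:.........
......++++++--------:.........
......++++++------+--.........
......-++++++++++-++-.........
......:++++++++-..:+-.........
.......-+++++++:...-..........
.......:+++++++-..............
........-++++++-..............
........-+++-+++..............
.........-++-++-..............
.........:+++--:..............
..........-+--:...............
............:.................
..............................
..............................
...................:::::......
...................::::.......
..................::::........
...................:::........
...................:::........
....................:.........
```

```bash
python3 - <<'E'
s=open('fit.py').read()
s=s.replace("((p,112,168,35,36),(q,330,158,30,34))","((p,116,170,27,31),(q,330,158,30,27))")
s=s.replace("m=(g<66).astype(np.uint8);","m=cv2.morphologyEx((g<(58 if pp is p else 72)).astype(np.uint8),cv2.MORPH_OPEN,np.ones((3,3),np.uint8));")
s=s.replace("V.append((pp,a,b,cv2.resize((l==k).astype(np.float32),None,fx=4,fy=4,interpolation=cv2.INTER_LINEAR)))",
"""M=cv2.resize((l==k).astype(np.float32),None,fx=4,fy=4,interpolation=cv2.INTER_LINEAR)>.5
        hu=cv2.convexHull(np.argwhere(M)[:,::-1].astype(np.int32)); M=np.zeros(M.shape,np.uint8); cv2.fillConvexPoly(M,hu,1); V.append((pp,a,b,M.astype(np.float32)))""")
open('fit.py','w').write(s)
E
python3 - <<'E'
from fit import *
p=snap('top');q=snap('scene'); fit(p,q)
E
```

```text
dx dy dz tiltx tilty [-4.2  1.6 -5.4  1.  11.9] 0.266
dx dy dz tiltx tilty [-4.8  0.8 -5.  -0.1 11.8] 0.271
upright cost 0.513
```

```bash
cat > fit2.py <<'E'
from fit import *
def fit2(p,q):
    import fit as F
    _,V,_=F.fit(p,q)
    H=np.array([.503,.0584,.110])
    c=np.array([[x,y,z] for x in(-17,17) for y in(-11,11) for z in(20,54)])/1e3
    def cost(v):
        X=Ro.from_euler('z',15.5,degrees=True).apply(Ro.from_euler('xy',v[1:3],degrees=True).apply(c+[0,0,v[0]/1e3]))+H; t=0
        for i,(pp,a,b,m) in enumerate(V):
            u=(proj(pp,X)-[a,b]+.5+v[3+2*i:5+2*i])*4-.5
            s=np.zeros(m.shape,np.uint8); cv2.fillConvexPoly(s,cv2.convexHull(np.int32(np.round(u))),1); t+=np.abs(s-m).sum()/m.sum()
        return t+.01*np.sum(np.square(v[3:]))
    for ty in (-4,0,4,8,12,16):
        r=differential_evolution(cost,[(-8,12),(-6,6),(ty-.01,ty+.01)]+[(-3,3)]*4,seed=1,maxiter=70,popsize=8)
        print(ty,r.x.round(1),round(r.fun,3))
E
python3 - <<'E'
from fit2 import *
p=snap('top');q=snap('scene'); fit2(p,q)
E
```

```text
dx dy dz tiltx tilty [-5.2  1.4 -4.6  1.1 11.9] 0.272
dx dy dz tiltx tilty [-5.   1.4 -4.6  1.2 11.9] 0.266
upright cost 0.51
-4 [-6.8 -1.  -4.  -0.9 -1.8  0.6  0.4] 0.422
0 [-6.3 -0.9  0.  -0.6 -1.3  0.6  0.2] 0.347
4 [-4.9  0.4  4.  -0.6 -0.2  0.5  0.3] 0.302
8 [-5.7 -0.9  8.  -0.3  0.5 -0.1  0. ] 0.288
12 [-6.6 -1.1 12.  -0.1  1.6 -0.3 -0.8] 0.323
16 [-7.4  0.5 16.  -0.7  2.3 -0.  -1.8] 0.387
```

The fit puts the cotter 4–5 mm below nominal home, about where the shoulder stops it, and leaning about 6–8° towards the bow side. That lean is within the hole's play. There is plenty of time, so I return to straighten it gently while feeling the moment.

Request:
{"op": "carry_out", "data": {
  "increments": [
    [0, 0, 0, 20, 55, 0, 0],
    [0, 0, 0, 40, 115, 0, 0],
    [0, 0, 0, 60, 175, 0, 0],
    [0, 0, 0, 80, 235, 0, 0],
    [0, 0, 0, 100, 295, 0, 0],
    [0, 0, 0, 120, 355, 0, 0],
    [0, 0, 0, 140, 415, 0, 0],
    [0, 0, 0, 160, 475, 0, 0],
    [0, 0, 0, 180, 535, 0, 0],
    [0, 0, 0, 200, 595, 0, 0],
    [0, 0, 0, 215, 645, 0, 0],
    [0, 0, 0, 224, 671, -5, 0],
    [0, 0, 0, 224, 671, -30, 0],
    [0, 0, 0, 224, 671, -50, 0],
    [0, 0, 0, 224, 671, -50, 0]
  ]
}}

```text
clock: 18.73
tool_pos: [0.506, 0.0592, 0.2066]
orientation: [-179.8, 0.0, 105.5]
force: [-0.1, -0.2, 0.6]
opening: 0.0874
```

Request:
{"op": "carry_out", "data": {
  "increments": [
    [0, 0, 0, 1, 0, -30, 0],
    [0, 0, 0, 1, 0, -55, 0],
    [0, 0, 0, 1, 0, -70, 0],
    [0, 0, 0, 1, 0, -70, 0],
    [0, 0, 0, 1, 0, -70, 0.4],
    [0, 0, 0, 1, 0, -70, 0.7],
    [0, 0, 0, 1, 0, -70, 1],
    [0, 0, 0, 1, 0, -70, 1],
    [0, 0, 0, 1, 0, -70, 1],
    [0, 0, 0, 1, 0, -70, 1],
    [0, 0, 0, 1, 0, -70, 1]
  ]
}}

```text
clock: 20.1
tool_pos: [0.508, 0.0594, 0.1378]
orientation: [-180.0, 0.0, 105.5]
force: [-0.2, 1.0, 1.2]
opening: 0.0235
```

```bash
cat > f.py <<'E'
from plant import ctrl; import numpy as np
F=[]
for i in range(5): ctrl.snapshot('top'); o=ctrl.get_obs(); F.append(np.r_[o['force'],o['moment']])
print(np.mean(F,0).round(2),o['tool_pos'].round(4),o['orientation'].round(1),o['opening'])
E
python3 f.py
```

```text
[-0.14 -0.26 -0.31 -0.02 -0.04  0.02] [0.5079 0.0594 0.1377] [-180.     0.   105.5] 0.003849778886834504
```

The fingers closed to 4 mm, so the block is not between the pads. Looking.

```bash
python3 - <<'E'
from h import *
q=snap('scene');p=snap('top'); o=ctrl.get_obs();T=o['tool_pos'];print(T,o['opening'])
im=np.hstack([cv2.resize(pp['pixels'][b:b+h,a:a+w],(400,600),interpolation=cv2.INTER_CUBIC) for pp,a,b,w,h in((q,310,135,60,90),(p,100,150,60,90))])
cv2.imwrite('pics/c10.png',np.clip(im*1.3,0,255).astype(np.uint8))
print([ (d['confidence'],np.round(d['centre'],3)) for d in ctrl.search_frame(q,'cotter')])
E
```

```text
[0.50800313 0.05941104 0.13777656] 0.0008321559045113417
[(0.81, array([ 0.624, -0.439,  0.017])), (0.79, array([ 0.344, -0.259,  0.016])), (0.57, array([0.521, 0.058, 0.146])), (0.51, array([ 0.553, -0.361,  0.015]))]
```

View pics/c10.png

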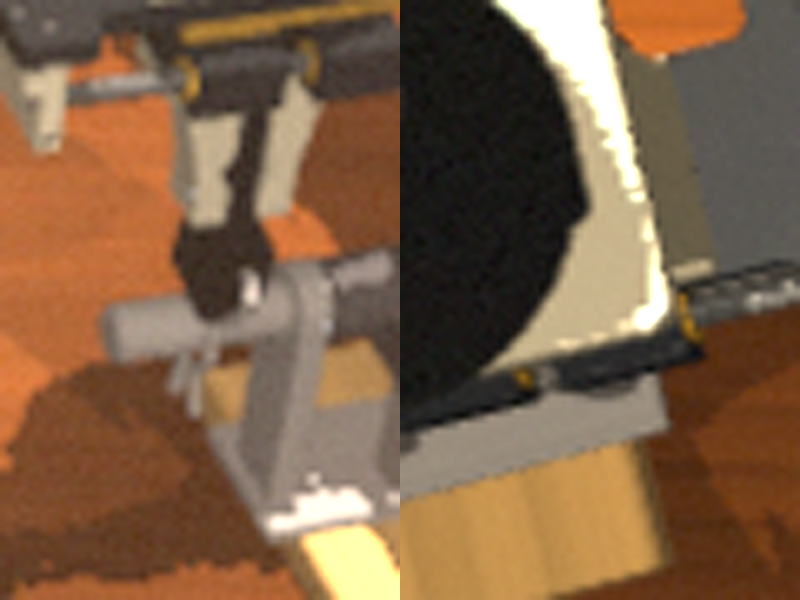

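The viewer is spent at 12 pictures. The picture shows the block still on the pin below the shut fingers, with leg and bow showing below the pin. I open, back off and measure numerically.

Request:
{"op": "carry_out", "data": {
  "increments": [
    [0, 0, 0, 0, 0, 0, 0.5],
    [0, 0, 0, 0, 0, 0, 0],
    [0, 0, 0, 0, 0, 0, 0],
    [0, 0, 0, 0, 0, 0, 0],
    [0, 0, 0, 0, 0, 0, 0],
    [0, 0, 0, 0, 0, 30, 0],
    [0, 0, 0, 0, 0, 70, 0],
    [0, 0, 0, 0, -50, 110, 0],
    [0, 0, 0, -20, -110, 120, 0],
    [0, 0, 0, -40, -170, 120, 0],
    [0, 0, 0, -60, -230, 120, 0],
    [0, 0, 0, -85, -285, 120, 0],
    [0, 0, 0, -110, -340, 120, 0],
    [0, 0, 0, -135, -395, 120, 0],
    [0, 0, 0, -160, -450, 120, 0],
    [0, 0, 0, -180, -510, 120, 0],
    [0, 0, 0, -200, -570, 120, 0],
    [0, 0, 0, -220, -630, 120, 0],
    [0, 0, 0, -225, -670, 120, 0],
    [0, 0, 0, -225, -670, 120, 0]
  ]
}}

```text
clock: 23.0
tool_pos: [0.2815, -0.6128, 0.2557]
orientation: [-179.9, -0.1, 105.3]
force: [0.4, 0.9, -0.1]
opening: 0.0874
```

```bash
python3 - <<'E'
from fit2 import *
p=snap('top');q=snap('scene')
print(ctrl.get_obs()['clock'])
for pp,n in((p,'top'),(q,'scene')): print(n,[(round(d['confidence'],2),np.round(d['centre'],3)) for d in ctrl.search_frame(pp,'cotter') if d['centre'][1]>0])
for pp,a,b,w,h in((p,116,170,34,36),(q,330,158,30,36)):
    g=cv2.cvtColor(pp['pixels'],cv2.COLOR_BGR2GRAY)[b:b+h,a:a+w]
    print(a,b)
    for r in g: print(''.join('#' if v<35 else '+' if v<50 else '-' if v<66 else ':' if v<85 else '.' for v in r))
# silhouette centre of the top face for a range of z, upright & projected TCP at grasp
for z in (.138,.150,.160,.164): print(z,proj(p,[.503,.0584,z]).round(1),proj(q,[.503,.0584,z]).round(1), 'block corners top', proj(p,box(np.array([.503,.0584,z]),15.5,(-17,-11,0),(17,11,0)))[:4].round(1).tolist())
E
```

```text
23.1
top [(0.55, array([0.509, 0.053, 0.153]))]
scene [(0.7, array([0.519, 0.06 , 0.153]))]
116 170
.......:-:........................
........--:.......................
........--........................
........--:.......................
........:--.......................
.........--....:..................
.........-:...::..................
.........--...::-:................
.........:-...:+++-:..............
.........:+-.-+++##+-.............
........:++++++++####+:...........
.......-+++++++++######:..........
.......++++++++++######+:.........
.......+++++++++++######-.........
.......+++++++++++######-:......:.
.......:++++++++++######-...::....
........++++++++++#######-........
........++++++++++#######-........
........#++++++++++######.........
........+++++++++++######.........
....:...:++++++++++######:........
....-----++++++++++######-........
....:...:+++++++++++######........
.........+++++++++++######........
.........+++++++++++######:.......
.........-+++++++##+######-.......
..........++++++##########+.......
..........################+::::--+
...........#########
[... 1165 characters left out ...]
.
...................:.::.......
..................:...........
..................:...........
..................::.:........
..................:::.........
..................::..:.......
..................:::.........
0.138 [[134.4 191.9]] [[341.8 173.2]] block corners top [[142.7, 199.7], [138.2, 181.1], [126.1, 184.1], [130.6, 202.7]]
0.15 [[132.7 191.4]] [[342.4 169.2]] block corners top [[141.1, 199.3], [136.6, 180.5], [124.3, 183.5], [128.8, 202.4]]
0.16 [[131.2 191. ]] [[343.  165.8]] block corners top [[139.7, 199.0], [135.2, 179.9], [122.7, 183.0], [127.2, 202.1]]
0.164 [[130.6 190.8]] [[343.2 164.5]] block corners top [[139.1, 198.9], [134.6, 179.7], [122.1, 182.8], [126.6, 202.0]]
```

The block did not move, and both views still put its top near z ≈ 0.16, so I can't explain the shut fingers. I feel for its top with closed fingers to get the height directly.

Request:
{"op": "carry_out", "data": {
  "increments": [
    [0, 0, 0, 20, 55, 0, 0.5],
    [0, 0, 0, 40, 115, 0, 1],
    [0, 0, 0, 60, 175, 0, 1],
    [0, 0, 0, 80, 235, 0, 1],
    [0, 0, 0, 100, 295, 0, 1],
    [0, 0, 0, 120, 355, 0, 1],
    [0, 0, 0, 140, 415, 0, 1],
    [0, 0, 0, 160, 475, 0, 1],
    [0, 0, 0, 180, 535, 0, 1],
    [0, 0, 0, 200, 595, 0, 1],
    [0, 0, 0, 210, 645, 0, 1],
    [0, 0, 0, 219, 670, -20, 1],
    [0, 0, 0, 219, 670, -50, 1],
    [0, 0, 0, 219, 670, -75, 1],
    [0, 0, 0, 219, 670, -80, 1],
    [0, 0, 0, 219, 670, -80, 1]
  ]
}}

```text
clock: 25.2
tool_pos: [0.502, 0.0598, 0.1787]
orientation: [179.9, 0.0, 105.5]
force: [0.3, 0.9, 0.9]
opening: 0.0002
```

```bash
python3 f.py
```

```text
[ 0.07 -0.38  0.21 -0.   -0.   -0.01] [0.5024 0.0595 0.1787] [179.9  -0.  105.4] 0.0003858976405571226
```

Request:
{"op": "carry_out", "data": {
  "increments": [
    [0, 0, 0, 0, 0, -3, 1],
    [0, 0, 0, 0, 0, -6, 1],
    [0, 0, 0, 0, 0, -9, 1],
    [0, 0, 0, 0, 0, -12, 1],
    [0, 0, 0, 0, 0, -13, 1],
    [0, 0, 0, 0, 0, -13, 1]
  ]
}}

```text
clock: 26.2
tool_pos: [0.5019, 0.0594, 0.1647]
orientation: [-180.0, 0.0, 105.5]
force: [-1.1, -0.2, 0.4]
opening: 0.0006
```

```bash
python3 f.py
```

```text
[ 0.24 -0.09  0.03 -0.01 -0.01 -0.  ] [0.502  0.0594 0.1649] [180.   -0.  105.5] 0.000811186904662983
```

Request:
{"op": "carry_out", "data": {
  "increments": [
    [0, 0, 0, 0, 0, -1.5, 1],
    [0, 0, 0, 0, 0, -3, 1],
    [0, 0, 0, 0, 0, -4, 1],
    [0, 0, 0, 0, 0, -4, 1]
  ]
}}

```text
clock: 26.95
tool_pos: [0.5019, 0.0594, 0.1606]
orientation: [-180.0, 0.0, 105.4]
force: [0.3, -0.7, 0.2]
opening: 0.0004
```

```bash
python3 f.py
```

```text
[-0.33  0.04 -0.5  -0.01 -0.01  0.03] [0.502  0.0594 0.1608] [180.   -0.  105.5] 0.0001458657800851646
```

Request:
{"op": "carry_out", "data": {
  "increments": [
    [0, 0, 0, 0, 0, -1.5, 1],
    [0, 0, 0, 0, 0, -3, 1],
    [0, 0, 0, 0, 0, -4, 1],
    [0, 0, 0, 0, 0, -4, 1]
  ]
}}

```text
clock: 27.7
tool_pos: [0.5019, 0.0594, 0.1566]
orientation: [-180.0, 0.0, 105.5]
force: [0.1, -0.3, -0.5]
opening: 0.0005
```

```bash
python3 f.py
```

```text
[ 0.38  0.2  -0.08 -0.01 -0.    0.03] [0.502  0.0594 0.1568] [180.   -0.  105.5] 0.0005805497636997455
```

Request:
{"op": "carry_out", "data": {
  "increments": [
    [0, 0, 0, 0, 0, -2, 1],
    [0, 0, 0, 0, 0, -4, 1],
    [0, 0, 0, 0, 0, -6, 1],
    [0, 0, 0, 0, 0, -8, 1],
    [0, 0, 0, 0, 0, -8, 1]
  ]
}}

```text
clock: 28.58
tool_pos: [0.5019, 0.0593, 0.1486]
orientation: [-180.0, 0.0, 105.5]
force: [-0.8, 0.5, -0.0]
opening: 0.0005
```

```bash
python3 f.py
```

```text
[ 0.3  -0.13  0.15 -0.01  0.01  0.  ] [0.502  0.0594 0.1488] [180.   -0.  105.5] 0.00017311887647364035
```

Request:
{"op": "carry_out", "data": {
  "increments": [
    [0, 0, 0, 0, 0, -2, 1],
    [0, 0, 0, 0, 0, -4, 1],
    [0, 0, 0, 0, 0, -6, 1],
    [0, 0, 0, 0, 0, -8, 1],
    [0, 0, 0, 0, 0, -9, 1],
    [0, 0, 0, 0, 0, -9, 1]
  ]
}}

```text
clock: 29.58
tool_pos: [0.5019, 0.0594, 0.1397]
orientation: [-180.0, 0.0, 105.5]
force: [-0.2, 1.1, 0.5]
opening: 0.0003
```

```bash
python3 f.py
```

```text
[-0.01  0.31  0.02 -0.01 -0.02 -0.03] [0.502  0.0594 0.1398] [180.    0.  105.5] 0.0006172104068920189
```

Request:
{"op": "carry_out", "data": {
  "increments": [
    [0, 0, 0, 0, 0, -1, 1],
    [0, 0, 0, 0, 0, -2, 1],
    [0, 0, 0, 0, 0, -3, 1],
    [0, 0, 0, 0, 0, -3, 1]
  ]
}}

```text
clock: 30.32
tool_pos: [0.502, 0.0594, 0.1369]
orientation: [180.0, 0.0, 105.5]
force: [-1.0, -0.0, 1.3]
opening: 0.0005
```

```bash
python3 f.py; python3 - <<'E'
from h import *
q=snap('scene'); a,b,w,h=330,150,34,40
g=cv2.cvtColor(q['pixels'],cv2.COLOR_BGR2GRAY)[b:b+h,a:a+w]
for i,r in enumerate(g): print(b+i,''.join('#' if v<25 else '+' if v<40 else '-' if v<60 else ':' if v<85 else '.' if v<130 else ' ' for v in r))
print(proj(q,ctrl.get_obs()['tool_pos']))
E
```

```text
[-0.26 -0.56  1.48 -0.14  0.17  0.01] [0.502  0.0594 0.1368] [180.   -0.  105.5] 0.0004120603146017656
150 .......::----::::--:...   .:::::::
151 ........::.......-+.      .:::::::
152 ..........      .--.     .::::::::
153 ..........     ..--.     .::::::::
154 ..........     .:-:.    ..::::::::
155 ..........     .:-:.    ..::::::::
156 ..........     .--..    .:::::::::
157 ..........    ..--..   .::::::::::
158 ..........   ..---...  .::::-:::::
159 ..........   .----..   .-:-:::::::
160 ..........   .:-+:.   ..:::-:::::-
161 ..........   ..--:.   .:::::::::::
162 ..........    .--..   .:::::::::::
163 ..........    .--.    ..::::::::::
164 ..........    .--.    ...:::::::::
165 ..........   ..--.  .....:::::::::
166 ........:.   .:+-:........::::::::
167 .......:-:...:--++:.........::::::
168 .......-+----++----.........::::::
169 ......:-++++-++++++:.........:::::
170 ......:+-+-++-+-+++-:.........::::
171 ......-++++++-+-++--:.........::::
172 .....:-+++++-+---++--..........:::
173 .....:+-+---+--+--++-:............
174 ......-+++-+-+-+--+--:.....::.....
175 ......:+++++++--. :--:.......:....
176 ......:-++++--+-   -:........:::::
177 .......:++++++--.  -:.........::::
178 .......:-++--+++.  :..........-:::
179 .......:-+--+-++.  ...........::::
180 .........---+---.  ...........::::
181 .........-++---:..............::::
182 ..........---:::..............::::
183 ...........:::................::::
184 ..............................:::-
185 ....................::::.....:---:
186 .............:::::::::::.....:-::.
187 .............:---:::::::..........
188 ...:::...:...----:::::::..........
189 :::---...:..::::::::::::..........
[[342.0853419  173.35462342]]
```

Contact comes at a reported TCP z of 0.137, so the physical fingertips sit about 20 mm above the reported TCP. The picture agrees with that. The regrasp therefore simply missed above the block. Feeling the top at two x positions gives the lean directly.

Request:
{"op": "carry_out", "data": {
  "increments": [
    [0, 0, 0, 0, 0, 5, 1],
    [0, 0, 0, -7, -2, 5, 1],
    [0, 0, 0, -7, -2, 3, 1],
    [0, 0, 0, -7, -2, 2, 1],
    [0, 0, 0, -7, -2, 1, 1],
    [0, 0, 0, -7, -2, 1, 1]
  ]
}}

```text
clock: 31.38
tool_pos: [0.4949, 0.0574, 0.1376]
orientation: [-180.0, 0.0, 105.4]
force: [-0.2, -0.5, -0.7]
opening: 0.0002
```

```bash
python3 f.py
```

```text
[-0.08  0.23 -0.41 -0.02 -0.02  0.01] [0.495  0.0574 0.1378] [180.    0.  105.5] 0.0004919081854668484
```

Request:
{"op": "carry_out", "data": {
  "increments": [
    [0, 0, 0, 0, 0, -0.5, 1],
    [0, 0, 0, 0, 0, -1, 1],
    [0, 0, 0, 0, 0, -1.5, 1],
    [0, 0, 0, 0, 0, -1.5, 1]
  ]
}}

```text
clock: 32.12
tool_pos: [0.4951, 0.0573, 0.1365]
orientation: [180.0, 0.0, 105.5]
force: [-1.0, -0.1, 4.7]
opening: 0.0002
```

```bash
python3 f.py
```

```text
[-1.46 -0.56  4.43 -0.35  0.46 -0.01] [0.495  0.0574 0.1364] [180.    0.  105.5] 0.00014090053716426653
```

Request:
{"op": "carry_out", "data": {
  "increments": [
    [0, 0, 0, 0, 0, 5, 1],
    [0, 0, 0, 13, 3.5, 6, 1],
    [0, 0, 0, 26, 7, 6, 1],
    [0, 0, 0, 26, 7, 3, 1],
    [0, 0, 0, 26, 7, 1, 1],
    [0, 0, 0, 26, 7, 0, 1],
    [0, 0, 0, 26, 7, 0, 1]
  ]
}}

```text
clock: 33.25
tool_pos: [0.5207, 0.0643, 0.1362]
orientation: [-180.0, 0.0, 105.5]
force: [0.5, 0.1, -0.5]
opening: 0.0003
```

```bash
python3 f.py
```

```text
[-0.12  0.14 -0.11 -0.01 -0.02 -0.01] [0.521  0.0644 0.1364] [180.   -0.  105.5] 3.288422556829186e-05
```

Request:
{"op": "carry_out", "data": {
  "increments": [
    [0, 0, 0, 0, 0, -0.7, 1],
    [0, 0, 0, 0, 0, -1.4, 1],
    [0, 0, 0, 0, 0, -2, 1],
    [0, 0, 0, 0, 0, -2, 1]
  ]
}}

```text
clock: 34.0
tool_pos: [0.5212, 0.0645, 0.1344]
orientation: [180.0, 0.0, 105.5]
force: [0.0, 0.6, 1.4]
opening: 0.0005
```

```bash
python3 f.py
```

```text
[ 0.23  0.32  1.53 -0.01 -0.07 -0.01] [0.5211 0.0644 0.1344] [180.    0.  105.5] 0.0003978776379245519
```

By touch the top is 2.2 mm lower over about 19 mm towards the bow side, which is a lean of about 6.5° and agrees with the fit. I regrasp deeper, turn it upright and seat it on its shoulder.

Request:
{"op": "carry_out", "data": {
  "increments": [
    [0, 0, 0, 0, 0, 25, 1],
    [0, 0, 0, -6, -2, 40, 0.5],
    [0, 0, 0, -13.6, -4.8, 40, 0],
    [0, 0, 0, -13.6, -4.8, 40, 0],
    [0, 0, 0, -13.6, -4.8, 40, 0],
    [0, 0, 0, -13.6, -4.8, 40, 0],
    [0, 0, 0, -13.6, -4.8, 15, 0],
    [0, 0, 0, -13.6, -4.8, 0, 0],
    [0, 0, 0, -13.6, -4.8, -8, 0],
    [0, 0, 0, -13.6, -4.8, -11, 0],
    [0, 0, 0, -13.6, -4.8, -11, 0.6],
    [0, 0, 0, -13.6, -4.8, -11, 1],
    [0, 0, 0, -13.6, -4.8, -11, 1],
    [0, 0, 0, -13.6, -4.8, -11, 1],
    [0, 0, 0, -13.6, -4.8, -11, 1],
    [0, 0, 0, -13.6, -4.8, -11, 1],
    [0, 0, 0, -13.6, -4.8, -11, 1],
    [0, 0, 0, -13.6, -4.8, -11, 1]
  ]
}}

```text
clock: 36.5
tool_pos: [0.5074, 0.0597, 0.1233]
orientation: [180.0, -0.0, 105.4]
force: [0.3, 0.2, 1.2]
opening: 0.0218
```

```bash
python3 f.py
```

```text
[-0.35  0.61  0.33  0.2   0.12 -0.  ] [0.5074 0.0597 0.1232] [180.   -0.  105.5] 0.021981747429330335
```

Request:
{"op": "carry_out", "data": {
  "increments": [
    [0.6, -2, 0, -0.5, -0.1, 0.2, 1],
    [1.1, -4, 0, -1, -0.3, 0.3, 1],
    [1.7, -6.2, 0, -1.5, -0.4, 0.5, 1],
    [1.7, -6.2, 0, -1.5, -0.4, 0.5, 1],
    [1.7, -6.2, 0, -1.5, -0.4, 0.5, 1]
  ]
}}

```text
clock: 37.38
tool_pos: [0.5059, 0.0592, 0.1239]
orientation: [173.6, 0.0, 105.5]
force: [-0.3, 0.3, 2.1]
opening: 0.0217
```

```bash
python3 f.py
```

```text
[-1.14 -0.13  1.43 -0.2   0.74 -0.01] [0.506  0.0592 0.1237] [173.6   0.  105.4] 0.021770972880100034
```

Request:
{"op": "carry_out", "data": {
  "increments": [
    [0, 0, 0, 0, 0, 1.5, 1],
    [0, 0, 0, 0, 0, 3, 1],
    [0, 0, 0, 0, 0, 4, 1],
    [0, 0, 0, 0, 0, 4, 1]
  ]
}}

```text
clock: 38.12
tool_pos: [0.5056, 0.0591, 0.1277]
orientation: [173.6, 0.0, 105.4]
force: [-1.3, -0.2, -1.6]
opening: 0.0215
```

```bash
python3 f.py
```

```text
[-1.55 -0.55 -1.19 -0.26  0.93 -0.02] [0.5057 0.0592 0.1277] [173.6   0.  105.5] 0.02195483126797898
```

Request:
{"op": "carry_out", "data": {
  "increments": [
    [0, 0, 0, -0.7, -0.2, 0, 1],
    [0, 0, 0, -1.5, -0.4, 0, 1],
    [0, 0, 0, -1.5, -0.4, 0, 1]
  ]
}}

```text
clock: 38.75
tool_pos: [0.5046, 0.059, 0.128]
orientation: [173.5, 0.0, 105.5]
force: [-0.4, -0.1, -0.4]
opening: 0.0218
```

```bash
python3 f.py
```

```text
[ 0.05  0.08 -0.97 -0.11  0.39  0.  ] [0.5045 0.0589 0.1278] [173.6   0.  105.5] 0.02150096993933902
```

Request:
{"op": "carry_out", "data": {
  "increments": [
    [0, 0, 0, -0.5, -0.1, 0, 1],
    [0, 0, 0, -1, -0.3, 0, 1],
    [0, 0, 0, -1, -0.3, 0, 1]
  ]
}}

```text
clock: 39.38
tool_pos: [0.5036, 0.0586, 0.1278]
orientation: [173.5, 0.0, 105.5]
force: [1.6, 0.3, -0.9]
opening: 0.0219
```

```bash
python3 f.py
```

```text
[ 0.5  -0.29 -1.3   0.02 -0.04 -0.01] [0.5035 0.0586 0.1278] [173.6   0.  105.5] 0.02159203663916902
```

Moments are nil now. I lower it to the shoulder with a light push.

Request:
{"op": "carry_out", "data": {
  "increments": [
    [0, 0, 0, 0, 0, -1.5, 1],
    [0, 0, 0, 0, 0, -3, 1],
    [0, 0, 0, 0, 0, -4, 1],
    [0, 0, 0, 0, 0, -4.5, 1],
    [0, 0, 0, 0, 0, -4.5, 1]
  ]
}}

```text
clock: 40.25
tool_pos: [0.5043, 0.0589, 0.1239]
orientation: [173.5, 0.0, 105.5]
force: [3.0, 1.2, 4.2]
opening: 0.0216
```

```bash
python3 f.py
```

```text
[ 4.47  1.13  4.25  0.43 -1.52  0.05] [0.504  0.0588 0.1238] [173.5   0.  105.5] 0.021964558215230932
```

Request:
{"op": "carry_out", "data": {
  "increments": [
    [0, 0, 0, 0.7, 0.2, 0, 1],
    [0, 0, 0, 1.3, 0.35, 0.3, 1],
    [0, 0, 0, 1.3, 0.35, 0.3, 1]
  ]
}}

```text
clock: 40.88
tool_pos: [0.5046, 0.0588, 0.1236]
orientation: [173.6, 0.0, 105.4]
force: [3.9, -0.1, 4.7]
opening: 0.022
```

```bash
python3 f.py
```

```text
[ 2.95  0.51  4.58  0.12 -1.12 -0.01] [0.5046 0.0588 0.1235] [173.6   0.  105.4] 0.021326840328125582
```

Request:
{"op": "carry_out", "data": {
  "increments": [
    [0, 0, 0, 0.7, 0.2, 0.5, 1],
    [0, 0, 0, 1.2, 0.3, 1, 1],
    [0, 0, 0, 1.2, 0.3, 1, 1]
  ]
}}

```text
clock: 41.5
tool_pos: [0.5051, 0.0588, 0.124]
orientation: [173.7, 0.0, 105.4]
force: [0.6, 0.7, 0.9]
opening: 0.0215
```

```bash
python3 f.py
```

```text
[ 0.74  0.3   0.49 -0.01 -0.04 -0.01] [0.5052 0.0589 0.1241] [173.7   0.  105.4] 0.02205501859681304
```

Neutral at home height. Releasing and re-checking.

Request:
{"op": "carry_out", "data": {
  "increments": [
    [0, 0, 0, 0, 0, 0, 0.6],
    [0, 0, 0, 0, 0, 0, 0.2],
    [0, 0, 0, 0, 0, 0, 0],
    [0, 0, 0, 0, 0, 0, 0],
    [0, 0, 0, 0, 0, 0, 0],
    [0, 0, 0, 0, 0, 30, 0],
    [0, 0, 0, 0, 0, 75, 0],
    [0, 0, 0, 0, -40, 110, 0],
    [0, 0, 0, -20, -100, 130, 0],
    [-0.5, 2, 0, -40, -160, 130, 0],
    [-1, 4, 0, -60, -220, 130, 0],
    [-1.7, 6.2, 0, -85, -275, 130, 0],
    [-1.7, 6.2, 0, -110, -330, 130, 0],
    [-1.7, 6.2, 0, -135, -385, 130, 0],
    [-1.7, 6.2, 0, -160, -440, 130, 0],
    [-1.7, 6.2, 0, -180, -500, 130, 0],
    [-1.7, 6.2, 0, -200, -560, 130, 0],
    [-1.7, 6.2, 0, -220, -620, 130, 0],
    [-1.7, 6.2, 0, -223, -670, 130, 0]
  ]
}}

```text
clock: 44.12
tool_pos: [0.2813, -0.613, 0.2545]
orientation: [-180.0, 0.0, 105.4]
force: [0.7, -0.3, 0.3]
opening: 0.0872
```

```bash
python3 - <<'E'
from fit2 import *
p=snap('top');q=snap('scene')
print(ctrl.get_obs()['clock'])
for pp,a,b,w,h in((p,116,170,34,36),(q,330,158,30,30)):
    g=cv2.cvtColor(pp['pixels'],cv2.COLOR_BGR2GRAY)[b:b+h,a:a+w]
    for r in g: print(''.join('#' if v<35 else '+' if v<50 else '-' if v<66 else ':' if v<85 else '.' for v in r))
fit2(p,q)
for pp in (p,q):
  for l in('straight_pin','fork_pin','jar','tablet'):
    print(l,[(round(d['confidence'],2),np.round(d['centre'],3)) for d in ctrl.search_frame(pp,l)][:2])
E
```

```text
44.225
.......:-::.......................
........--........................
........--........................
........--:.......................
........:-:.......................
.........--:......................
.........--::.....................
.........---...:..................
.........:--...::.................
..........-:...-::................
..........-....-:.:...............
..........-....:..................
..........::...:...:..............
...........-...-+-+#+++-..........
...........#-:-+++######...:....:.
.........-+++++---######:..:::....
........++++++----+#####+:........
........++++++----+#####+:........
........+++++++---+######:........
........+++++++---+######:........
....:...++++-+++--++#####:........
....-----+++++++---+#####-........
....:...:++++++-+-++#####-........
.........+++++++---+#####+........
.........+++++++---+######:.......
.........:+++++++---######-.......
..........+++++++--++#####+.......
..........+++++++-+++######:::---+
..........++++++++--+######-::++++
..........+++++++--++######-:+++--
..........-+++++++--+######+++++--
........
[... 1286 characters left out ...]
6 -0.9 -0.   0.   2.1  0.3 -0.3] 0.473
4 [-5.  -0.1  4.  -0.2  2.8 -0.1 -0.6] 0.567
8 [-6.1  0.7  8.  -0.4  2.8 -0.  -1.6] 0.663
12 [-5.3  1.1 12.  -0.4  2.6 -0.3 -2.1] 0.777
16 [-4.2  2.1 16.  -0.6  3.  -0.6 -2.9] 0.909
straight_pin [(0.49, array([ 0.606, -0.21 ,  0.1  ]))]
fork_pin [(0.73, array([ 0.484, -0.228,  0.086]))]
jar [(0.96, array([ 0.695, -0.06 ,  0.084])), (0.43, array([0.544, 0.175, 0.018]))]
tablet [(0.68, array([ 0.697, -0.059,  0.082])), (0.62, array([ 0.558, -0.061,  0.005]))]
straight_pin [(0.61, array([ 0.617, -0.211,  0.095])), (0.51, array([0.579, 0.166, 0.024]))]
fork_pin []
jar [(0.66, array([ 0.72 , -0.059,  0.079]))]
tablet [(0.87, array([ 0.565, -0.061,  0.013]))]
```

It moved past vertical the other way, since the hole's play lets it rest anywhere. My crop now cuts off the block's bottom, so I refit with a taller window.

```bash
sed -i 's/(p,116,170,27,31)/(p,116,170,27,34)/' fit.py; python3 - <<'E'
from fit2 import *
p=snap('top');q=snap('scene')
fit2(p,q)
E
```

```text
dx dy dz tiltx tilty [-5.3  1.6 -4.5  0.7  1.8] 0.399
dx dy dz tiltx tilty [-5.7  1.2 -4.3 -0.4  2.2] 0.4
upright cost 0.625
-4 [-2.6 -0.8 -4.  -0.1  0.6 -0.1  0.1] 0.414
0 [-3.9 -0.3  0.   0.   2.1  0.1 -0.3] 0.461
4 [-5.2 -0.7  4.   0.   2.9 -0.4 -0.7] 0.558
8 [-6.6 -0.1  8.  -0.4  2.8 -0.3 -2. ] 0.672
12 [-6.4  0.4 12.  -0.4  2.9 -0.6 -2.4] 0.793
16 [-5.7  1.  16.  -0.5  3.  -0.6 -3. ] 0.941
```

```bash
python3 -c "
from plant import ctrl
print(ctrl.get_obs()['clock']); print(ctrl.close_job())"
```

```text
44.725
the job is handed in; nothing more can be done
None
```

The spring cotter is in the pivot pin's cross hole and let go, but it is not perfectly upright: my last fit has it leaning about 3–4°. I handed the job in at 44.7 s with the arm well clear.

**Insertion:** I took the cotter from the middle of the rail and felt it into the hole with almost no force. The bow met the pin at about 5 N. About 15 mm further down the push turned into a pull, which is what the snap should feel like.

**First release:** It leaned about 6.5° towards the bow side, measured by touch and by picture fit. My first regrasp missed because the fingers closed above the block. The physical fingertips seemed to sit 20–27 mm above the reported TCP, and I did not resolve why. I then regrasped deeper, turned it until forces and moments were near zero, and released it again.

**Last checks:**
- **Lean:** It now leans slightly the other way, away from the bow. That is within the play of the hole, so I left it rather than disturb it a third time.
- **Depth:** The fit puts it about 3 mm below nominal home, with 2–3 mm uncertainty. That lies between home and the shoulder stop.
- **Snap:** I did not check the bow again after the second release; the snap is judged from the forces and earlier pictures.
- **Other things:** The jar, tablet, knob pin and fork pin were found where they started, though the network missed the fork pin in the last scene view.

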